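# Turn the toner tub over onto the dust extractor

## Robot

A 7-joint arm with a two-finger parallel gripper is mounted at the origin on the work surface. World frame = base frame: x ahead of the robot, y to its left, z up, the work surface at z = 0. Lengths are in mm, angles in rad, forces in N, time in s.
With the tool pointing down it reaches from about 425 to 925 mm from the base axis. Payload 6.8 kg.
Tool frame: the origin (TCP) lies at the very end of the fingers, on their centre line; the grasp point (between the pads) lies 19 mm behind it; z points along the fingers, y is the direction in which the jaws open and shut (so a half turn about z gives the same grasp; the last joint's range is limited). The gripper opens to 88 mm and grips with 3 to 60 N. Pads are 20 mm wide; open, the fingers measure 115 mm over their backs; the gripper's body (75 mm by 178 mm) begins 61 mm behind the grasp point.
Start: joints at [1.126, 0.477, 0.022, 1.555, -0.011, 1.109, -0.083], TCP at [223.076, -637.091, 222.664] pointing down, gripper open.
Joint ranges: [-2.96, 2.96], [-0.34, 2.1], [-1.41, 1.46], [0.24, 2.44], [-1.37, 4.51], [0.17, 1.92], [-2.96, 2.96]. Speed limits (rad/s): [2.39, 2.39, 3.14, 3.14, 3.14, 3.14, 3.14].

## Interface

Orientations are given as a unit quaternion [w, x, y, z].
In Python, from workcell import state, camera, camera_params, hand_in gives the robot as it stands.
- The arm moves only by the tool arm_command, never from a script. Its argument "plan" is text: rows parted by semicolons, each of 6 numbers parted by spaces: the shift along the tool's x, y, z in m, then the turn, a rotation vector about the tool's x, y, z in rad. A call has 1 to 20 rows; each row is the pose to reach, as a shift and turn from the pose commanded when the call began, along the tool's axes at that moment; what a row does not reach only later rows make up. A row lasts 1/8 s, in which the tool goes at most 62.5 mm and 10.7 degrees, less where a joint would pass 70% of its speed; a pose out of reach is approached as far as the arm can. A call with a gripper value outside its range is refused whole. "fingers" is the finger opening in m, from 0 to 0.0878, set as the call begins (left out, the last holds). The fingers move at their own pace and stop on an object; "force" is the grip in N (left out, the last holds). Time passes only in rows, so rows that repeat a pose let the fingers close. It gives the time, the measured TCP pose, the force and the opening at its end, in the units of the state.
- state(): the state, without advancing time (a new reading comes with each control period).
- camera(name): name is "scene" or "top" or "wrist"; returns (picture, depth): 384x512x3 uint8, blue, green, red; 384x512 float32, mm along the optical axis (not along the pixel's ray), 0 where there is no reading.
- camera_params(name): a dict with "fx", "fy", "cx", "cy" (pixels), "extrinsics" (4x4, takes a point from camera to world coordinates); the wrist camera has in their place "mount" (4x4, takes a point from camera to tool coordinates, whose origin is the TCP and whose axes are the flange's). Camera axes: x right, y down, z forward; pixel columns grow to the right and rows downward; lengths in mm; the calibration is good to about 2 mm. A picture is of the moment at which its call begins: read the wrist's pose just before it. camera_params takes no time and is no camera call.
- hand_in(): hands the job in, once; it reports no verdict.
The state is a dict: "t": time; "joint_positions": joint angles; "joint_velocities": joint speeds; "tau": joint torques, N m; "tool_pos": TCP position; "ee_rot": TCP orientation; "contact_force": force on the tool from outside, world axes, zero at the start; "moment": the same for the moment, N m; "grip_width": finger opening in mm.
Only numpy, scipy, OpenCV 4.12 (cv2) and the standard library are available. Lean on these libraries where they do the work, as an engineer would, in place of code of your own. Each camera call takes 0.05 s, during which the arm holds its last target. There are 200 camera calls.

## Task

Pick up the open dark-grey toner tub, turn it over in the air (lay it on its side and take a fresh grip where you need to; do not just tip it over by pushing) and set it mouth down on the dust extractor so that it covers the grille centrally, its long sides along the grille's long sides. Set it down rather than dropping it. With the tub in place, press the extractor's start button fully down and let it come up again; do not press it earlier, and leave the bottle, the brush and the foam piece where they are.

Things in the scene. Friction and masses are not known exactly. Their poses are not given: they have to be found in the camera images.
- tub: loose dark-grey plastic box-shaped tub, open at one end, outside 80 (its x) x 56 (its y) x 70 mm (its z), walls and floor 3 mm, 0.08 to 0.17 kg. Origin: centre of the closed floor's outside; z points from floor to mouth. Starts mouth up on the bench, x within 40 degrees of straight ahead. All outer faces are flat: it lies steadily on any side; take it across the 56 mm width. Label underneath
- tub_mouth (a point): centre of the tub's open mouth, in the plane of the rim, 70 mm from the tub's origin along its z
- extractor: fixed dark-grey bench dust extractor, a flat box 160 mm (its x) x 220 mm (its y) x 40 mm high. Origin: on the bench under the grille's centre; z up; the box reaches from y = -65 to y = +155 mm and x = -80 to +80 mm. It may stand to the left or the right of the tub, turned by up to 20 degrees
- grille (a point): centre of the extractor's dark slotted grille, on its flat top 40 mm above the bench, the grille is 56 mm along the extractor's x and 32 mm along its y, flush with the top; no rim or guide around it
- start (a joint): travel of the start button on the extractor's top: 0 up, 0.006 m fully down; sprung, about 5 N fully down
- start_top (a point): centre of the top face of the round start button (28 mm across, in a black housing), 120 mm from the grille's centre along the extractor's +y; pressed straight down
- cleaner: bystander: white bottle, 60 mm across, 150 mm tall, origin under its centre
- brush: bystander: brush 180 mm long lying on the bench across the far middle
- foam: bystander: white U-shaped packing foam piece, 50 x 110 x 65 mm, origin under its centre
Things that resemble listed ones, but are neither listed nor needed, are in the scene too. What is shaped like the tub but orange or purple is not meant.

How it is judged:
By the outcome, as a careful person would: the job done as asked, in the order asked, and still so for the second after the job is handed in, with the robot touching nothing.
It also fails if it takes over 72 s, if anything falls off the work surface, if the arm or the gripper's body presses on something with over 40 N, if the wrist force passes 120 N, or if a joint passes its speed limit or range.

## Working session

There is one attempt and no reset: what is moved stays moved. The work goes in short steps, Python scripts to look and compute and a tool call to move; the robot and the scene stay as the last step left them, time stands still between calls to the robot, and variables do not carry over. Pictures are saved under pics/ and viewed, about 8 in all and at most 12, crops included, and the job is handed in when it is done.

Besides the shell and the picture viewer there is one more tool, called after "Request:" as name(argument=value, ...) on one line, values as JSON. arm_command: Moves the arm, as the interface text tells. Its arguments: {"type":"object","properties":{"plan":{"type":"string"},"fingers":{"type":"number"},"force":{"type":"number"}},"required":["plan"]}

```bash
mkdir -p pics; ls; python3 - <<'E'
from workcell import *
import cv2,numpy as np
np.set_printoptions(suppress=True,precision=4)
s=state();print(s)
a,d=camera("top");b,e=camera("scene")
np.savez("v0.npz",a=a,d=d,b=b,e=e)
for n in("top","scene","wrist"):print(n,camera_params(n))
cv2.imwrite("pics/top0.png",a);cv2.imwrite("pics/scene0.png",b)
E
```

```text
pics
{'t': 0.0, 'joint_positions': array([ 1.1259,  0.4778,  0.0223,  1.5564, -0.0115,  1.1093, -0.0831]), 'joint_velocities': array([-0.0021,  0.0014,  0.0002, -0.0003, -0.0013,  0.0017, -0.0005]), 'tau': array([  0.0003, -58.286 ,   1.5346, -27.2604,  -0.0544,   0.017 ,
         0.0002]), 'tool_pos': array([ 222.8534, -636.5212,  221.7057]), 'ee_rot': array([-0.0009,  0.9859,  0.1676, -0.0002]), 'contact_force': array([-0.1995,  0.6086, -0.438 ]), 'moment': array([ 0.0048,  0.0119, -0.0002]), 'grip_width': 87.65408013645468}
top {'fx': 358.76478989993444, 'fy': 358.76478989993444, 'cx': 252.49232203710415, 'cy': 198.09103248911478, 'extrinsics': array([[  0.0182,  -0.9985,   0.0519, 502.7809],
       [ -0.9997,  -0.019 ,  -0.0147, -45.9871],
       [  0.0156,  -0.0516,  -0.9985, 969.7931],
       [  0.    ,   0.    ,   0.    ,   1.    ]])}
scene {'fx': 480.7260426895162, 'fy': 480.7260426895162, 'cx': 254.44106756567282, 'cy': 196.6301010011391, 'extrinsics': array([[  -0.4015,    0.7381,   -0.5422, 1376.9322],
       [   0.9158,    0.331 ,   -0.2275,  295.9621],
       [   0.0115,   -0.5879,   -0.8089, 1274.0518],
       [   0.    ,    0.    ,    0.    ,    1.    ]])}
wrist {'fx': 303.7329752807952, 'fy': 303.7329752807952, 'cx': 249.49673557429668, 'cy': 185.629619881932, 'mount': array([[  -0.001 ,   -0.9563,   -0.2924,   80.4284],
       [   1.    ,   -0.0008,   -0.0009,   -0.1399],
       [   0.0006,   -0.2924,    0.9563, -161.7864],
       [   0.    ,    0.    ,    0.    ,    1.    ]])}
```

View pics/top0.png

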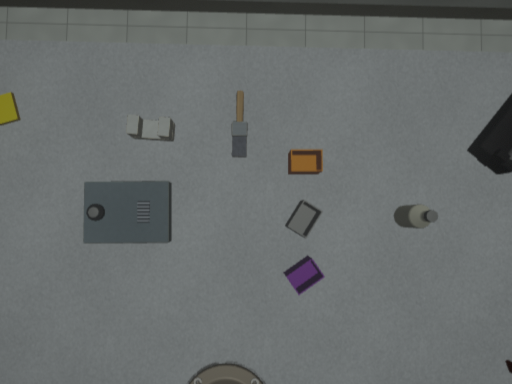

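View pics/scene0.png

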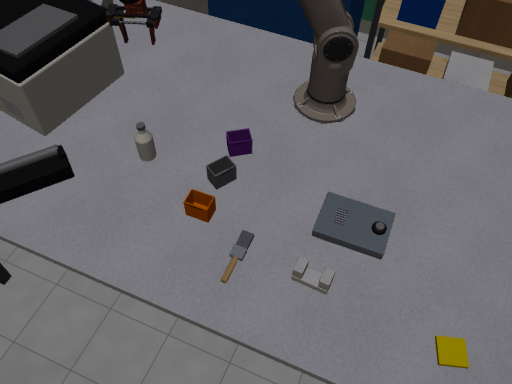

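The top view shows the dark-grey tub at about (303,218), with decoys orange (305,162) and purple (303,275). The extractor is at about (127,212), with its grille at (143,212) and button at (95,212). The bottle is at (422,216), the brush at (240,125) and the foam at (150,128).

```bash
cat > h.py <<'E'
import numpy as np,cv2
from workcell import *
from scipy.spatial.transform import Rotation as R
np.set_printoptions(suppress=True,precision=3)
def ext(n,s=None):
    p=camera_params(n)
    if n!="wrist":return p,p["extrinsics"]
    T=np.eye(4);w=s["ee_rot"];T[:3,:3]=R.from_quat([w[1],w[2],w[3],w[0]]).as_matrix();T[:3,3]=s["tool_pos"]
    return p,T@p["mount"]
def cloud(d,n,s=None):
    p,E=ext(n,s);v,u=np.indices(d.shape)
    P=np.stack([(u-p["cx"])/p["fx"]*d,(v-p["cy"])/p["fy"]*d,d],-1)@E[:3,:3].T+E[:3,3]
    P[d<=0]=np.nan
    return P
def plane(uv,z,n,s=None):
    p,E=ext(n,s);uv=np.atleast_2d(uv).astype(float)
    r=np.c_[(uv[:,0]-p["cx"])/p["fx"],(uv[:,1]-p["cy"])/p["fy"],np.ones(len(uv))]@E[:3,:3].T
    return E[:3,3]+r*((z-E[2,3])/r[:,2])[:,None]
def rect(P):
    (c,wh,a)=cv2.minAreaRect(P[:,:2].astype(np.float32))
    if wh[0]<wh[1]:a-=90;wh=wh[::-1]
    return np.array(c),np.array(wh),(a+90)%180-90   # long-axis angle
E
python3 - <<'E'
from h import *
f=np.load("v0.npz")
P=cloud(f["d"],"top");z=P[...,2]
def win(u0,u1,v0,v1):
    m=np.zeros(z.shape,bool);m[v0:v1,u0:u1]=1;return m
print("bench",np.nanmedian(z[300:350,100:200]),np.nanstd(z[300:350,100:200]))
for nm,w,lo,hi in[("tub",win(282,326,195,243),45,85),("ext",win(75,180,172,250),25,60),("foam",win(120,180,108,148),15,90),("bottle",win(390,445,195,235),60,170),("brush",win(225,255,85,165),8,60),("orange",win(282,328,145,180),45,85),("purple",win(278,328,252,298),45,85)]:
    m=w&(z>lo)&(z<hi);q=P[m];print(nm,m.sum(),rect(q),q[:,2].min(),np.median(q[:,2]),q[:,2].max())
# grille: bright/dark slots
g=cv2.cvtColor(f["a"],cv2.COLOR_BGR2GRAY)
print(g[195:230:2,130:158])
crop=np.hstack([cv2.resize(f["a"][175:255,75:185],None,fx=4,fy=4),cv2.resize(f["a"][190:270-0,275:350],None,fx=4,fy=4)])
cv2.imwrite("pics/c1.png",crop)
E
```

```text
bench -0.3298458341545256 1.7375816766845729
tub 229 (array([ 500.008, -191.564]), array([80.14 , 56.774]), -31.24542236328125) 45.35555270943382 67.63217616358179 75.92462454292888
ext 5218 (array([509.101, 266.045]), array([220.036, 160.193]), -88.43611562252045) 27.917887842569712 39.545105909479105 59.93931911575464
foam 991 (array([729.596, 210.119]), array([110.744,  51.158]), 87.09717559814453) 15.097557024298794 53.823324408711414 68.45072608394389
bottle 637 (array([ 510.829, -466.582]), array([58.186, 52.326]), -0.4720611572265625) 60.27368724211476 104.32863408868161 153.1171178246808
brush 741 (array([752.54 , -20.033]), array([179.155,  37.736]), 1.097839117050171) 8.156708501623712 17.15489304632399 23.293715623098933
orange 264 (array([ 647.646, -193.906]), array([80.473, 55.232]), -88.51126980781555) 45.10704335381115 65.45398517679274 72.64996129468477
purple 268 (array([ 356.466, -193.403]), array([79.725, 57.51 ]), -54.276092529296875) 45.055424931090556 66.74723912480152 73.35046413547786
[[77 77 77 78 77 78 78 78 78 77 77 78 77 78 78 77 78 78 78 77 76 76 77 79
  
[... 826 characters left out ...]
5 75 76 74 65 62 62 61 62 61 61 62 61 62 62 62 66 77 78 77 77
  77 77 78 77]
 [76 77 76 77 76 76 77 89 94 94 93 95 94 94 94 95 94 95 91 87 79 77 77 77
  78 78 77 78]
 [76 76 77 76 76 76 75 74 69 70 69 69 69 70 70 69 69 70 69 68 76 78 78 78
  78 77 77 76]
 [76 76 76 76 76 76 75 78 81 80 82 82 81 82 81 82 82 81 75 77 78 78 78 78
  78 78 77 77]
 [75 76 75 75 75 75 74 71 71 72 72 72 72 73 73 73 73 73 73 73 77 77 78 77
  78 78 78 78]
 [75 75 76 76 75 75 74 75 76 76 76 76 77 77 77 77 77 77 77 76 77 77 77 77
  78 77 78 78]
 [76 76 76 76 76 77 75 76 76 76 75 76 76 76 77 76 77 77 77 78 78 78 78 78
  77 77 77 77]
 [76 76 76 76 76 76 77 77 76 77 77 76 76 75 76 76 77 77 78 78 77 78 77 78
  77 77 77 77]]
```

View pics/c1.png

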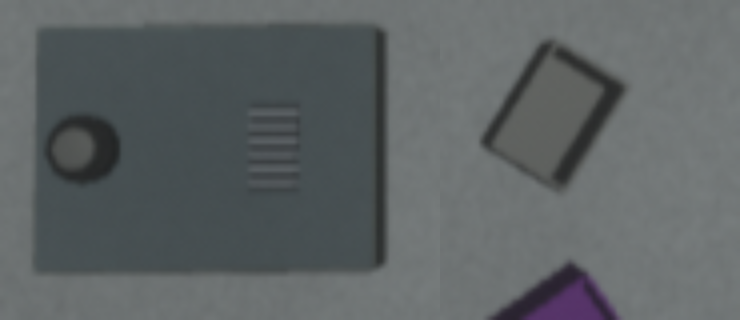

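The crop shows the grille centred at about pixel (143,212) and the button at (94,212). The tub is mouth up, with its long axis at about -31°.

My plan has four steps:
1. Grip the tub straight down and carry it to free bench at about (560,0), with its yaw squared up.
2. Do two regrip cycles there, each tilting the tool from +55° forward to -35° back.
3. Set the tub on the grille.
4. Press the button.

```bash
cat >> h.py <<'E'
def rotm(yaw,tilt):
    y,t=np.radians([yaw,tilt]);z=np.array([np.sin(t)*np.cos(y),np.sin(t)*np.sin(y),-np.cos(t)])
    x=np.array([np.cos(t)*np.cos(y),np.cos(t)*np.sin(y),np.sin(t)]);return np.c_[x,np.cross(z,x),z]
def row(pos,yaw,tilt,s=None,grasp=True,sub=0):
    """row(s) from the present pose to the grasp point (or TCP) at pos"""
    s=s or state();w=s["ee_rot"];M=R.from_quat([w[1],w[2],w[3],w[0]]).as_matrix()
    G=rotm(yaw,tilt);p=np.array(pos,float)+(G[:,2]*19 if grasp else 0)
    return np.r_[M.T@(p-s["tool_pos"])/1000,R.from_matrix(M.T@G).as_rotvec()]
E
python3 - <<'E'
from h import *
f=np.load("v0.npz");g=cv2.cvtColor(f["a"],cv2.COLOR_BGR2GRAY)
P=cloud(f["d"],"top")
sub=cv2.GaussianBlur(g,(0,0),.1).astype(float)
m=np.zeros(g.shape,np.uint8);w=abs(sub[190:235,125:165]-77)>4;m[190:235,125:165]=w
v,u=np.nonzero(m);print("grille px",u.min(),u.max(),v.min(),v.max(),plane([(u.min()+u.max())/2,(v.min()+v.max())/2],40,"top"),rect(plane(np.c_[u,v],40,"top")))
top=(P[...,2]>30)&(P[...,2]<45);top[:,:75]=0;top[:,180:]=0;top[:172]=0;top[250:]=0
c,wh,a=rect(P[top]);print(c,wh,a)
y=np.radians(a%180);print("origin",c-45*np.array([np.cos(y),np.sin(y)]))
b=np.zeros(top.shape,bool);b[200:225,82:110]=1;q=P[b&(P[...,2]>50)];print("button",q.mean(0),len(q),q[:,2].max())
print(row([500,-191.5,120],-31.5,0))
E
```

```text
grille px 137 149 200 223 [[511.118 221.976  40.   ]] (array([511.276, 222.   ]), array([59.411, 30.837]), 1.8926715850830078)
[509.101 266.045] [220.036 160.193] -88.43611562252045
origin [510.329 221.061]
button [506.953 338.805  56.325] 204 65.26600904858026
[ 0.409 -0.328  0.121 -0.001  0.001  0.887]
```

Request:
arm_command(plan="0.409 -0.328 0.1 0 0 0.887;0.409 -0.328 0.1 0 0 0.887;0.409 -0.328 0.1 0 0 0.887;0.409 -0.328 0.1 0 0 0.887;0.409 -0.328 0.1 0 0 0.887;0.409 -0.328 0.1 0 0 0.887;0.409 -0.328 0.1 0 0 0.887;0.409 -0.328 0.1 0 0 0.887;0.409 -0.328 0.1 0 0 0.887;0.409 -0.328 0.1 0 0 0.887;0.409 -0.328 0.1 0 0 0.887;0.409 -0.328 0.1 0 0 0.887", fingers=0.0878, force=25)

```text
t: 1.6
tool_pos: [499.9, -194.0, 122.8]
ee_rot: [0.0, 0.962, -0.273, -0.0]
contact_force: [-0.2, 0.1, -0.2]
grip_width: 87.9
```

```bash
python3 - <<'E'
from h import *
s=state();print(s["joint_positions"],s["t"],s["contact_force"])
a,d=camera("wrist");P=cloud(d,"wrist",s);z=P[...,2]
m=(z>55)&(z<80)&(np.hypot(P[...,0]-500,P[...,1]+191)<60)
print(m.sum(),rect(P[m]),np.median(z[m]))
print(row([500,-191.5,45],-31.5,0))
cv2.imwrite("pics/w1.png",a)
E
```

```text
[ 0.242  0.373  0.014  1.981 -0.006  0.788 -1.864] 1.6 [-0.201  0.067 -0.181]
2466 (array([ 500.846, -192.189]), array([80.979, 56.132]), -31.243289947509766) 68.92087779538369
[-0.001 -0.002  0.097  0.    -0.    -0.003]
```

Request:
arm_command(plan="0 -0.001 0.05 0 0 0;0 -0.001 0.08 0 0 0;0 -0.001 0.095 0 0 0;0 -0.001 0.097 0 0 0;0 -0.001 0.097 0 0 0;0 -0.001 0.097 0 0 0")

```text
t: 2.4
tool_pos: [502.0, -191.8, 26.8]
ee_rot: [0.0, 0.962, -0.272, 0.001]
contact_force: [-0.4, -0.1, 0.1]
grip_width: 87.9
```

Request:
arm_command(plan="0 0 0 0 0 0;0 0 0 0 0 0;0 0 0 0 0 0;0 0 0 0 0 0;0 0 0 0 0 0;0 0 0 0 0 0", fingers=0.04, force=25)

```text
t: 3.15
tool_pos: [501.2, -191.6, 25.7]
ee_rot: [0.0, 0.962, -0.272, -0.0]
contact_force: [-1.6, -0.0, 1.9]
grip_width: 55.9
```

```bash
python3 - <<'E'
from h import *
s=state();print(s["joint_positions"],s["t"],s["contact_force"],s["tool_pos"],s["grip_width"])
print(row([500,-191.5,145],-31.5,0),row([560,0,145],0,0),row([560,0,45],0,0))
E
```

```text
[ 0.244  0.527  0.006  2.031 -0.006  0.584 -1.867] 3.15 [-1.558 -0.022  1.909] [ 501.206 -191.562   25.718] 55.87309210385722
[-0.001  0.001 -0.1    0.     0.    -0.   ] [-0.05  -0.194 -0.1    0.     0.    -0.55 ] [-0.05  -0.194 -0.     0.     0.    -0.55 ]
```

Request:
arm_command(plan="0 0 -0.03 0 0 0;0 0 -0.06 0 0 0;-0.013 -0.05 -0.06 0 0 -0.14;-0.026 -0.1 -0.06 0 0 -0.28;-0.039 -0.15 -0.06 0 0 -0.42;-0.05 -0.194 -0.06 0 0 -0.55;-0.05 -0.194 -0.05 0 0 -0.55;-0.05 -0.194 -0.03 0 0 -0.55;-0.05 -0.194 -0.01 0 0 -0.55;-0.05 -0.194 -0.004 0 0 -0.55;-0.05 -0.194 0 0 0 -0.55;-0.05 -0.194 0 0 0 -0.55;-0.05 -0.194 0 0 0 -0.55")

```text
t: 4.78
tool_pos: [560.5, -0.1, 26.1]
ee_rot: [-0.0, 1.0, -0.0, 0.001]
contact_force: [0.6, -0.0, -2.3]
grip_width: 55.7
```

Request:
arm_command(plan="0 0 0 0 0 0;0 0 0 0 0 0;0 0 0 0 0 0;0 0 0 0 0 0;0 0 -0.04 0 0 0;0 0 -0.08 0 0 0;0 0 -0.08 0 0 0", fingers=0.0878)

```text
t: 5.65
tool_pos: [562.4, 0.2, 108.7]
ee_rot: [-0.0, 1.0, -0.0, 0.003]
contact_force: [-0.0, -0.1, -0.6]
grip_width: 87.8
```

```bash
python3 - <<'E'
from h import *
s=state();print(s["joint_positions"],s["t"],s["contact_force"],s["tool_pos"],s["grip_width"])
a,d=camera("wrist");P=cloud(d,"wrist",s);z=P[...,2]
m=(z>55)&(z<85)&(np.hypot(P[...,0]-560,P[...,1])<60)
c,wh,an=rect(P[m]);print(m.sum(),c,wh,an,np.median(z[m]))
for t in(40,50,55,60):
  u=rotm(an,t)[:,2];g=np.r_[c,40];print(t,row(g-100*u,an,t),row(g,an,t))
cv2.imwrite("pics/w2.png",a)
E
```

```text
[ 0.014  0.433 -0.158  1.925  0.094  0.784 -1.767] 5.65 [-0.017 -0.114 -0.634] [562.422   0.18  108.699] 87.76472270251848
2820 [560.685   0.1  ] [80.993 56.178] 0.090064138174057 68.80742401163741
40 [-0.052  0.     0.005  0.001  0.695 -0.002] [ 0.012 -0.     0.081  0.001  0.695 -0.002]
50 [-0.062  0.     0.015  0.001  0.87  -0.002] [ 0.014 -0.     0.079  0.001  0.87  -0.002]
55 [-0.067  0.     0.02   0.001  0.957 -0.002] [ 0.015 -0.     0.078  0.001  0.957 -0.002]
60 [-0.071  0.     0.026  0.001  1.044 -0.002] [ 0.016 -0.     0.076  0.001  1.044 -0.002]
```

Request:
arm_command(plan="-0.0015 0 0.04 0 0 0;-0.0015 0 0.075 0 0 0;-0.0015 0 0.082 0 0 0;-0.0015 0 0.082 0 0 0;-0.0015 0 0.082 0 0 0")

```text
t: 6.32
tool_pos: [559.4, 0.1, 24.7]
ee_rot: [-0.0, 1.0, -0.0, 0.001]
contact_force: [-0.4, 0.4, -0.1]
grip_width: 87.8
```

Request:
arm_command(plan="0 0 0 0 0 0;0 0 0 0 0 0;0 0 0 0 0 0;0 0 0 0 0 0;0 0 0 0 0 0;0 0 -0.03 0 0 0;0 0 -0.05 0 0 0;0 -0.03 -0.05 0 0 -0.17;0 -0.03 -0.05 0 0 -0.35;0 -0.03 -0.05 0 0 -0.7;0 -0.03 -0.05 0 0 -1.05;0 -0.03 -0.05 0 0 -1.4;0 -0.03 -0.05 0 0 -1.571;0 -0.03 -0.05 0 0 -1.571;0 -0.03 -0.05 0 0 -1.571;0 -0.03 -0.05 0 0 -1.571;0 -0.03 -0.05 0 0 -1.571;0 -0.03 -0.05 0 0 -1.571", fingers=0.04)

```text
t: 8.57
tool_pos: [558.4, 29.9, 73.5]
ee_rot: [-0.0, 0.708, 0.706, -0.0]
contact_force: [-0.3, -0.5, -1.7]
grip_width: 55.7
```

```bash
python3 - <<'E'
from h import *
s=state();print(s["joint_positions"],s["t"],s["contact_force"],s["tool_pos"],s["grip_width"])
print(row([560,30,45],90,0))
E
```

```text
[ 0.254  0.535 -0.538  1.928  0.38   0.78  -0.499] 8.575 [-0.282 -0.49  -1.744] [558.396  29.873  73.483] 55.7394677840433
[ 0.     0.002  0.047 -0.     0.    -0.002]
```

Request:
arm_command(plan="0 0 0.03 0 0 0;0 0 0.042 0 0 0;0 0 0.046 0 0 0;0 0 0.049 0 0 0;0 0 0.049 0 0 0;0 0 0.049 0 0 0")

```text
t: 9.32
tool_pos: [559.0, 30.0, 25.2]
ee_rot: [0.0, 0.707, 0.707, 0.0]
contact_force: [0.1, 0.6, -1.3]
grip_width: 55.8
```

Request:
arm_command(plan="0 0 0 0 0 0;0 0 0 0 0 0;0 0 0 0 0 0;0 0 0 0 0 0;0 0 -0.04 0 0 0;0 0 -0.08 0 0 0;0 0 -0.08 0 0 0", fingers=0.0878)

```text
t: 10.2
tool_pos: [560.8, 30.5, 107.6]
ee_rot: [0.002, 0.707, 0.707, 0.002]
contact_force: [-0.6, 0.4, 0.1]
grip_width: 88.1
```

```bash
python3 - <<'E'
from h import *
s=state();print(s["joint_positions"],s["t"],s["contact_force"],s["tool_pos"],s["grip_width"])
a,d=camera("wrist");P=cloud(d,"wrist",s);z=P[...,2]
m=(z>55)&(z<85)&(np.hypot(P[...,0]-560,P[...,1]-30)<60)
c,wh,an=rect(P[m]);an%=180;print(m.sum(),c,wh,an,np.median(z[m]))
for t in(55,):
  u=rotm(an,t)[:,2];g=np.r_[c,40];print(t,row(g-100*u,an,t),row(g,an,t))
E
```

```text
[ 0.276  0.489 -0.565  1.906  0.347  0.838 -0.47 ] 10.2 [-0.635  0.441  0.058] [560.774  30.473 107.608] 88.05222893751541
2825 [558.542  32.788] [80.533 56.238] 90.18845947086811 68.72951590214419
55 [-0.064 -0.001  0.019  0.004  0.96  -0.002] [ 0.018 -0.001  0.077  0.004  0.96  -0.002]
```

Request:
arm_command(plan="-0.01 0 -0.02 0 0.18 0;-0.02 0 -0.02 0 0.36 0;-0.04 0 0 0 0.54 0;-0.05 -0.001 0.01 0 0.72 0;-0.06 -0.001 0.019 0 0.9 0;-0.064 -0.001 0.019 0 0.96 0;-0.064 -0.001 0.019 0 0.96 0;-0.064 -0.001 0.019 0 0.96 0;-0.064 -0.001 0.019 0 0.96 0")

```text
t: 11.38
tool_pos: [557.6, -32.5, 86.6]
ee_rot: [-0.326, 0.626, 0.629, 0.326]
contact_force: [1.2, 0.4, 0.7]
grip_width: 87.8
```

```bash
python3 - <<'E'
from h import *
s=state();print(s["joint_positions"],s["t"],s["contact_force"],s["tool_pos"],s["grip_width"])
for t in(55,):print(row([558.5,32.5,38],90.2,t))
E
```

```text
[ 1.028  0.991 -0.916  1.75  -0.216  0.99   0.429] 11.375 [1.155 0.441 0.689] [557.642 -32.544  86.643] 87.7670441749385
[-0.002  0.001  0.1    0.001  0.002  0.001]
```

Request:
arm_command(plan="-0.001 0.001 0.04 0 0 0;-0.002 0.001 0.07 0 0 0;-0.002 0.001 0.09 0 0 0;-0.002 0.001 0.1 0 0 0;-0.002 0.001 0.1 0 0 0;-0.002 0.001 0.1 0 0 0")

```text
t: 12.12
tool_pos: [559.2, 45.9, 27.1]
ee_rot: [-0.326, 0.628, 0.627, 0.327]
contact_force: [0.4, -0.2, 0.1]
grip_width: 87.6
```

Request:
arm_command(plan="0 0 0 0 0 0;0 0 0 0 0 0;0 0 0 0 0 0;0 0 0 0 0 0;0 0 0 0 0 0;0 0 0 0 0 0", fingers=0.04)

```text
t: 12.88
tool_pos: [558.7, 46.6, 26.7]
ee_rot: [-0.326, 0.627, 0.627, 0.327]
contact_force: [-0.2, -1.9, 1.8]
grip_width: 55.9
```

```bash
python3 - <<'E'
from h import *
s=state();print(s["joint_positions"],s["t"],s["contact_force"],s["tool_pos"],s["ee_rot"],s["grip_width"])
w=s["ee_rot"];M=R.from_quat([w[1],w[2],w[3],w[0]]).as_matrix();t0=np.degrees(np.arctan2(M[1,2],-M[2,2]));print("tilt",t0)
g=s["tool_pos"]-19*M[:,2]; print(g)
up=g+[0,0,70]
print(row(up,90.2,t0),row(up,90.2,t0-45),row(up,90.2,t0-90))
E
```

```text
[ 0.928  1.073 -0.907  1.826 -0.215  0.791  0.426] 12.875 [-0.195 -1.861  1.843] [558.655  46.607  26.702] [-0.326  0.627  0.627  0.327] 55.8534833249062
tilt 55.00046636036136
[558.65   31.043  37.6  ]
[ 0.057 -0.    -0.04   0.003  0.    -0.002] [ 0.044 -0.    -0.046  0.002 -0.785 -0.003] [ 0.038  0.    -0.059  0.001 -1.571 -0.004]
```

Request:
arm_command(plan="0.025 0 -0.017 0 0 0;0.057 0 -0.04 0 0 0;0.056 0 -0.041 0 -0.17 0;0.053 0 -0.043 0 -0.34 0;0.05 0 -0.045 0 -0.51 0;0.046 0 -0.046 0 -0.68 0;0.043 0 -0.047 0 -0.85 0;0.041 0 -0.05 0 -1.02 0;0.039 0 -0.053 0 -1.19 0;0.038 0 -0.056 0 -1.36 0;0.038 0 -0.059 0 -1.5 0;0.038 0 -0.059 0 -1.571 0;0.038 0 -0.059 0 -1.571 0;0.038 0 -0.059 0 -1.571 0;0.038 0 -0.059 0 -1.571 0;0.038 0 -0.059 0 -1.571 0")

```text
t: 14.88
tool_pos: [558.7, 19.3, 92.1]
ee_rot: [0.213, 0.675, 0.674, -0.212]
contact_force: [0.4, -0.9, -1.4]
grip_width: 56.1
```

```bash
python3 - <<'E'
from h import *
s=state();print(s["joint_positions"],s["t"],s["contact_force"],s["tool_pos"],s["ee_rot"],s["grip_width"])
w=s["ee_rot"];M=R.from_quat([w[1],w[2],w[3],w[0]]).as_matrix();t0=np.degrees(np.arctan2(M[1,2],-M[2,2]));print("tilt",t0)
g=s["tool_pos"]-19*M[:,2]; print(g)
print(row([558.5,31,43],90,-35))
a,d=camera("scene");cv2.imwrite("pics/s2.png",cv2.resize(a[80:330,130:450],None,fx=2,fy=2))
E
```

```text
[-0.311  0.598 -0.206  1.872  0.72   1.139 -0.966] 14.875 [ 0.363 -0.917 -1.44 ] [558.705  19.317  92.055] [ 0.213  0.675  0.674 -0.212] 56.08088082519284
tilt -34.97747580836205
[558.712  30.209 107.623]
[ 0.038 -0.     0.052 -0.    -0.    -0.002]
```

View pics/s2.png

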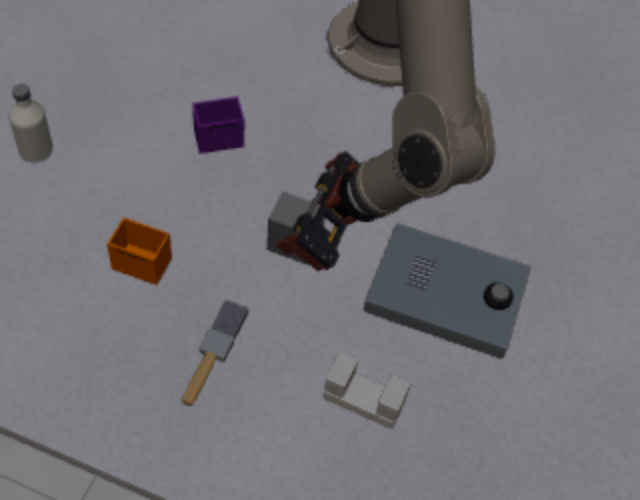

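The scene crop shows the tub held on its side in the gripper at about (290,225), with nothing else moved. Next I lower it onto the bench.

Request:
arm_command(plan="0.017 0 0.025 0 0 0;0.029 0 0.041 0 0 0;0.034 0 0.049 0 0 0;0.036 0 0.052 0 0 0;0.037 0 0.053 0 0 0;0.0375 0 0.0535 0 0 0;0.0375 0 0.0535 0 0 0;0.0375 0 0.0535 0 0 0")

```text
t: 15.92
tool_pos: [558.7, 20.3, 26.6]
ee_rot: [0.213, 0.674, 0.674, -0.212]
contact_force: [0.5, 0.3, -1.0]
grip_width: 55.7
```

```bash
python3 - <<'E'
from h import *
s=state();print(s["t"],s["contact_force"],s["tool_pos"]-19*rotm(90,-35)[:,2],s["moment"])
a,d=camera("scene");P=cloud(d,"scene");m=(abs(P[...,0]-558)<60)&(abs(P[...,1]-30)<70)&(P[...,2]>70)&(P[...,2]<90)
b,d=camera("top");P=cloud(d,"top");m2=(abs(P[...,0]-558)<60)&(abs(P[...,1]-40)<50)&(P[...,2]>60)&(P[...,2]<90)
print(m.sum(),m2.sum())
cv2.imwrite("pics/c3.png",np.hstack([cv2.resize(a[130:250,230:360],None,fx=3,fy=3),cv2.resize(b[140:260,170:300],None,fx=3,fy=3)]))
E
```

```text
15.925 [ 0.485  0.299 -1.044] [558.722  31.244  42.141] [ 0.715 -0.104  0.023]
261 654
```

Request:
arm_command(plan="0.0006 0 0.0008 0 0 0;0.0006 0 0.0008 0 0 0;0.0006 0 0.0008 0 0 0")

```text
t: 16.4
tool_pos: [558.7, 20.3, 26.0]
ee_rot: [0.213, 0.674, 0.674, -0.213]
contact_force: [-1.2, 0.6, 5.7]
grip_width: 55.9
```

Request:
arm_command(plan="0 0 0 0 0 0;0 0 0 0 0 0;0 0 0 0 0 0;0 0 0 0 0 0;0 0 -0.05 0 0 0;0 0 -0.1 0 0 0;0 0 -0.12 0 0 0;0 0 -0.12 0 0 0", fingers=0.0878)

```text
t: 17.4
tool_pos: [559.0, 89.8, 124.0]
ee_rot: [0.213, 0.674, 0.675, -0.212]
contact_force: [-0.3, -0.3, -0.3]
grip_width: 88.0
```

```bash
python3 - <<'E'
from h import *
s=state();print(s["t"],s["contact_force"],s["tool_pos"],s["joint_positions"])
b,d=camera("top");P=cloud(d,"top");m2=(abs(P[...,0]-558)<60)&(abs(P[...,1]-30)<70)&(P[...,2]>65)&(P[...,2]<95)
a,e=camera("wrist");Q=cloud(e,"wrist",s);m=(abs(Q[...,0]-558)<50)&(abs(Q[...,1]-30)<70)&(Q[...,2]>65)&(Q[...,2]<95)
print(m2.sum(),rect(P[m2]),np.median(P[m2][:,2]));print(m.sum(),rect(Q[m]) if m.any() else 0, np.median(Q[m][:,2]))
cv2.imwrite("pics/c4.png",np.hstack([cv2.resize(a,(400,300)),cv2.resize(b[140:260,170:330],(400,300))]))
E
```

```text
17.4 [-0.28  -0.349 -0.252] [559.036  89.775 124.034] [-0.39   0.59  -0.241  1.788  0.658  1.254 -0.981]
656 (array([557.681,  29.272]), array([69.778, 55.056]), -88.88415193557739) 79.34858266800319
3363 (array([559.009,  31.798]), array([71.165, 56.132]), 89.94334411621094) 80.36363525744025
```

View pics/c4.png

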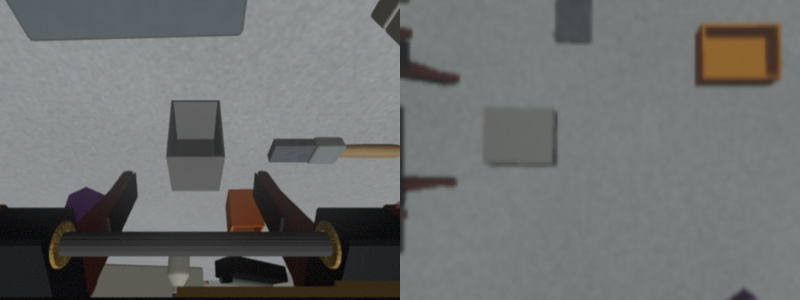

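The left half is the wrist view: the tub lies on its side at about (195,145), mouth towards the extractor. The right half is the top view, which shows the same side face. Both depth views agree on a centre of about (558.5,31). Next is the second regrip from the closed end.

```bash
python3 - <<'E'
from h import *
s=state();u=rotm(90,55)[:,2];g=np.array([558.7,26,40])
for p,t in(([558.7,80,190],-35),([558.7,30,230],10),(g-[0,110*.82,-110*.57],55),(g,55)):print(row(p,90,t,s))
E
```

```text
[-0.045  0.001 -0.032 -0.002  0.002 -0.   ]
[-0.095  0.001 -0.042 -0.002  0.787 -0.001]
[-0.094  0.001  0.103 -0.001  1.573 -0.002]
[ 0.016  0.001  0.103 -0.001  1.573 -0.002]
```

Request:
arm_command(plan="-0.045 0.001 -0.032 0 0 0;-0.06 0.001 -0.035 0 0.18 0;-0.07 0.001 -0.038 0 0.36 0;-0.085 0.001 -0.04 0 0.54 0;-0.095 0.001 -0.042 0 0.72 0;-0.097 0.001 -0.03 0 0.9 0;-0.1 0.001 0 0 1.08 0;-0.1 0.001 0.03 0 1.26 0;-0.098 0.001 0.06 0 1.42 0;-0.094 0.001 0.09 0 1.573 0;-0.094 0.001 0.103 0 1.573 0;-0.094 0.001 0.103 0 1.573 0;-0.094 0.001 0.103 0 1.573 0;-0.094 0.001 0.103 0 1.573 0;-0.094 0.001 0.103 0 1.573 0")

```text
t: 19.38
tool_pos: [560.0, -46.2, 94.6]
ee_rot: [-0.326, 0.626, 0.628, 0.327]
contact_force: [-0.5, -0.4, 0.7]
grip_width: 87.9
```

```bash
python3 - <<'E'
from h import *
s=state();print(s["t"],s["contact_force"],s["tool_pos"],s["joint_positions"])
print(row([558.7,26,40],90,55))
E
```

```text
19.375 [-0.538 -0.379  0.706] [560.02  -46.226  94.585] [ 0.806  0.836 -0.541  1.745 -0.557  1.099  0.724]
[-0.003 -0.001  0.109 -0.     0.     0.003]
```

Request:
arm_command(plan="-0.002 -0.001 0.04 0 0 0;-0.003 -0.001 0.075 0 0 0;-0.003 -0.001 0.098 0 0 0;-0.003 -0.001 0.109 0 0 0;-0.003 -0.001 0.109 0 0 0;-0.003 -0.001 0.109 0 0 0")

```text
t: 20.12
tool_pos: [559.2, 39.6, 28.7]
ee_rot: [-0.326, 0.627, 0.627, 0.327]
contact_force: [0.2, -0.3, -0.2]
grip_width: 87.8
```

Request:
arm_command(plan="0 0 0 0 0 0;0 0 0 0 0 0;0 0 0 0 0 0;0 0 0 0 0 0;0 0 0 0 0 0;0 0 0 0 0 0", fingers=0.04)

```text
t: 20.88
tool_pos: [558.6, 40.6, 28.4]
ee_rot: [-0.327, 0.627, 0.627, 0.327]
contact_force: [-0.4, -1.7, 2.0]
grip_width: 55.8
```

```bash
python3 - <<'E'
from h import *
s=state();print(s["joint_positions"],s["t"],s["contact_force"],s["tool_pos"],s["ee_rot"],s["grip_width"])
w=s["ee_rot"];M=R.from_quat([w[1],w[2],w[3],w[0]]).as_matrix();t0=np.degrees(np.arctan2(M[1,2],-M[2,2]));print("tilt",t0)
g=s["tool_pos"]-19*M[:,2]; print(g)
up=g+[0,0,80]
print(row(up,90,t0),row(up,90,t0-45),row(up,90,t0-90))
E
```

```text
[ 0.724  0.926 -0.583  1.834 -0.608  0.884  0.763] 20.875 [-0.4   -1.703  1.958] [558.627  40.623  28.426] [-0.327  0.627  0.627  0.327] 55.78971067092049
tilt 55.11576460747299
[558.624  25.037  39.293]
[ 0.066  0.    -0.046  0.     0.     0.   ] [ 0.052  0.    -0.051  0.    -0.785 -0.   ] [ 0.047  0.    -0.065  0.    -1.571 -0.   ]
```

Request:
arm_command(plan="0.03 0 -0.02 0 0 0;0.066 0 -0.046 0 0 0;0.064 0 -0.047 0 -0.17 0;0.061 0 -0.048 0 -0.34 0;0.058 0 -0.049 0 -0.51 0;0.055 0 -0.05 0 -0.68 0;0.051 0 -0.052 0 -0.85 0;0.05 0 -0.054 0 -1.02 0;0.048 0 -0.057 0 -1.19 0;0.047 0 -0.06 0 -1.36 0;0.047 0 -0.063 0 -1.5 0;0.047 0 -0.065 0 -1.571 0;0.047 0 -0.065 0 -1.571 0;0.047 0 -0.065 0 -1.571 0;0.047 0 -0.065 0 -1.571 0")

```text
t: 22.75
tool_pos: [558.6, 13.1, 104.5]
ee_rot: [0.212, 0.675, 0.674, -0.212]
contact_force: [0.3, 0.1, -1.5]
grip_width: 55.9
```

```bash
python3 - <<'E'
from h import *
s=state();print(s["joint_positions"],s["t"],s["contact_force"],s["tool_pos"],s["ee_rot"],s["grip_width"])
for p,y in(([545,70,180],90),([540,110,180],60),([525,170,180],30),([510.5,221.5,180],1.6),([510.5,221.5,120],1.6)):print(row(p,y,-35,s))
E
```

```text
[-0.538  0.569  0.108  1.89   0.569  1.046 -0.823] 22.75 [ 0.266  0.093 -1.534] [558.597  13.115 104.526] [ 0.212  0.675  0.674 -0.212] 55.86637288549237
[ 0.003 -0.014 -0.075 -0.001 -0.003 -0.002]
[ 0.037 -0.024 -0.099  0.299 -0.003  0.427]
[ 0.09  -0.043 -0.136  0.599 -0.003  0.857]
[ 0.136 -0.059 -0.168  0.882 -0.003  1.263]
[ 0.171 -0.059 -0.119  0.882 -0.003  1.263]
```

Request:
arm_command(plan="0.002 -0.008 -0.04 0 0 0;0.003 -0.014 -0.075 0 0 0;0.015 -0.017 -0.083 0.1 0 0.143;0.026 -0.02 -0.091 0.2 0 0.285;0.037 -0.024 -0.099 0.299 -0.003 0.427;0.055 -0.03 -0.111 0.4 -0.003 0.57;0.073 -0.036 -0.123 0.5 -0.003 0.714;0.09 -0.043 -0.136 0.599 -0.003 0.857;0.106 -0.048 -0.147 0.694 -0.003 0.992;0.121 -0.054 -0.158 0.788 -0.003 1.128;0.136 -0.059 -0.168 0.882 -0.003 1.263;0.136 -0.059 -0.168 0.882 -0.003 1.263;0.136 -0.059 -0.168 0.882 -0.003 1.263;0.136 -0.059 -0.168 0.882 -0.003 1.263;0.136 -0.059 -0.168 0.882 -0.003 1.263")

```text
t: 24.62
tool_pos: [499.6, 222.1, 164.1]
ee_rot: [0.005, 0.954, 0.015, -0.301]
contact_force: [-0.2, -0.2, -1.4]
grip_width: 56.2
```

```bash
python3 - <<'E'
from h import *
s=state();print(s["joint_positions"],s["t"],s["contact_force"],s["tool_pos"],s["ee_rot"],s["grip_width"])
print(rotm(1.6,-35).T@s["tool_pos"],s["tool_pos"]-19*rotm(1.6,-35)[:,2])
a,d=camera("wrist");b,e=camera("scene");c,f=camera("top")
np.savez("v1.npz",a=a,d=d,c=c,f=f,b=b,e=e)
cv2.imwrite("pics/c5.png",np.hstack([cv2.resize(a,(400,300)),cv2.resize(b[160:280,280:440],(400,300))]))
E
```

```text
[-0.565  0.688  0.249  1.519 -0.322  1.558 -1.757] 24.625 [-0.155 -0.162 -1.43 ] [499.571 222.071 164.061] [ 0.005  0.954  0.015 -0.301] 56.192627513552914
[ 320.042 -208.036 -424.378] [510.464 222.376 179.625]
```

View pics/c5.png

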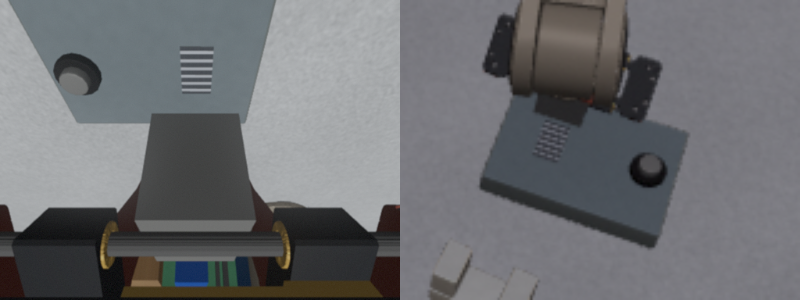

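In the left wrist view the mouth-down tub fills about (195,170), with the grille at (197,70) and the button at (77,73). The scene crop on the right shows the tub above the extractor with the grille clear. I'll measure both from this view.

```bash
python3 - <<'E'
from h import *
f=np.load("v1.npz");s=state();a,d=f["a"],f["d"];P=cloud(d,"wrist",s)
u0=rotm(1.6,0)[:,0]
g=s["tool_pos"]-19*rotm(1.6,-35)[:,2]
L=P[...,2]
m=(L>139-15)&(L<215)&(abs(P[...,1]-222)<40)&(P[...,0]>470)
vv,uu=np.nonzero(m);print("tub px",m.sum(),uu.min(),uu.max(),vv.min(),vv.max())
q=P[m];c0=np.median(q,0);
# separate vertical face (normal ~ +x) from floor face
r=np.zeros_like(m);r[155:265,185:315]=1
fm=m&r;q=P[fm]
for k in range(4):
    c=q.mean(0);w,v,t=np.linalg.svd(q-c,full_matrices=False);n=t[2];q=q[abs((q-c)@n)<2.5]
n*=np.sign(n[0]);print("face",len(q),"normal",n,"yaw",np.degrees(np.arctan2(n[1],n[0])),"tilt z",np.degrees(np.arcsin(n[2])),"c",c,"ymin/max",q[:,1].min(),q[:,1].max(),"z",q[:,2].min(),q[:,2].max())
# grille
G=cv2.cvtColor(a,cv2.COLOR_BGR2GRAY).astype(int)
loc=cv2.blur(G.astype(np.float32),(1,1));med=np.median(G[60:130,200:225])
gm=np.zeros(G.shape,np.uint8);gm[45:130,220:285]=abs(G[45:130,220:285]-med)>14
k,lab,st,ce=cv2.connectedComponentsWithStats(cv2.morphologyEx(gm,cv2.MORPH_CLOSE,np.ones((5,5),np.uint8)));i=1+np.argmax(st[1:,4]);print(st[i])
v,u=np.nonzero(lab==i);print("grille wrist",rect(plane(np.c_[u,v],40,"wrist",s)))
e=(abs(L-40)<5)&(P[...,1]>140)&(P[...,1]<390);e[150:]=0;print("ext top",np.median(P[e],0))
b=(L>48)&(L<75)&(P[...,1]>310)&(P[...,1]<370);print("button",b.sum(),np.median(P[b],0),np.percentile(P[b][:,2],[50,90,98]))
c,wh,an=rect(P[e]);print(c,wh,an)
E
```

```text
tub px 22962 119 398 145 333
face 13893 normal [ 1.     0.031 -0.003] yaw 1.7526055639616787 tilt z -0.15158497279940925 c [550.962 223.867 178.468] ymin/max 195.78339183914602 252.03534336316653 z 146.21289528197698 204.28591542806433
[ 230   59   44   61 2467]
grille wrist (array([511.933, 221.382]), array([55.887, 32.745]), 1.577032446861267)
ext top [536.406 261.311  39.624]
button 2194 [515.427 337.171  52.768] [52.768 61.888 62.512]
[511.185 266.081] [219.777 135.803] -88.58529651165009
```

```bash
python3 - <<'E'
from h import *
s=state()
for z in(130,95,84,81):print(row([510.8,220.7,z],1.6,-35,s))
E
```

```text
[0.029 0.002 0.04  0.003 0.001 0.002]
[0.049 0.002 0.069 0.003 0.001 0.002]
[0.055 0.002 0.078 0.003 0.001 0.002]
[0.057 0.002 0.081 0.003 0.001 0.002]
```

Request:
arm_command(plan="0.015 0.001 0.02 0.002 0 0.002;0.029 0.002 0.04 0.002 0 0.002;0.04 0.002 0.056 0.002 0 0.002;0.049 0.002 0.069 0.002 0 0.002;0.053 0.002 0.075 0.002 0 0.002;0.055 0.002 0.078 0.002 0 0.002;0.055 0.002 0.078 0.002 0 0.002;0.055 0.002 0.078 0.002 0 0.002;0.055 0.002 0.078 0.002 0 0.002")

```text
t: 25.9
tool_pos: [500.1, 220.0, 69.0]
ee_rot: [0.004, 0.954, 0.013, -0.301]
contact_force: [0.2, -0.7, -1.8]
grip_width: 56.1
```

```bash
python3 - <<'E'
from h import *
s=state();print(s["joint_positions"],s["contact_force"],s["moment"],s["tool_pos"]-19*rotm(1.6,-35)[:,2])
print(row([510.8,220.7,81],1.6,-35,s))
a,d=camera("wrist");P=cloud(d,"wrist",s);L=P[...,2]
r=np.zeros(L.shape,bool);r[100:265,185:315]=1
q=P[r&(P[...,0]>545)&(P[...,0]<557)&(L>38)&(abs(P[...,1]-221)<40)];print(len(q),q.mean(0),np.percentile(q[:,1],[1,99]),np.percentile(q[:,2],[.5,1,2,99]))
E
```

```text
[-0.549  0.8    0.231  1.558 -0.344  1.413 -1.718] [ 0.184 -0.689 -1.761] [ 0.057 -0.695 -0.032] [511.027 220.277  84.613]
[ 0.002 -0.     0.003  0.    -0.    -0.001]
17123 [551.536 221.666  75.832] [193.317 249.735] [ 38.786  38.958  39.149 108.209]
```

Request:
arm_command(plan="0.0006 0 0.0008 0 0 0;0.001 0 0.0015 0 0 0;0.0015 0 0.0022 0 0 0;0.002 0 0.003 0 0 0;0.002 0 0.003 0 0 0")

```text
t: 26.58
tool_pos: [499.7, 219.8, 64.9]
ee_rot: [0.005, 0.954, 0.013, -0.301]
contact_force: [-0.2, 1.0, -1.3]
grip_width: 55.9
```

Request:
arm_command(plan="0.0003 0 0.0004 0 0 0;0.0006 0 0.0008 0 0 0;0.0006 0 0.0008 0 0 0")

```text
t: 26.95
tool_pos: [499.8, 219.8, 64.0]
ee_rot: [0.005, 0.954, 0.013, -0.301]
contact_force: [-0.1, -0.6, -1.6]
grip_width: 55.9
```

Request:
arm_command(plan="0.0003 0 0.0004 0 0 0;0.0006 0 0.0008 0 0 0;0.0006 0 0.0008 0 0 0")

```text
t: 27.32
tool_pos: [499.9, 219.9, 63.5]
ee_rot: [0.004, 0.954, 0.013, -0.301]
contact_force: [-0.2, -0.3, 2.3]
grip_width: 56.0
```

Request:
arm_command(plan="0 0 0 0 0 0;0 0 0 0 0 0;0 0 0 0 0 0;0 0 0 0 0 0;0 0 -0.03 0 0 0;0 0 -0.07 0 0 0;0 0 -0.12 0 0 0;0 0 -0.12 0 0 0;0 0 -0.12 0 0 0", fingers=0.0878)

```text
t: 28.45
tool_pos: [568.1, 221.8, 160.6]
ee_rot: [0.005, 0.953, 0.013, -0.301]
contact_force: [-0.4, 0.0, -0.6]
grip_width: 87.7
```

```bash
python3 - <<'E'
from h import *
s=state();print(s["t"],s["joint_positions"],s["contact_force"],s["tool_pos"])
a,d=camera("wrist");P=cloud(d,"wrist",s);b,e=camera("top");Q=cloud(e,"top")
for X in(P,Q):
    L=X[...,2];m=(L>98)&(L<122)&(abs(X[...,0]-511)<55)&(abs(X[...,1]-221)<45);q=X[m];print("tub",len(q),rect(q) if len(q)>5 else 0,np.median(q[:,2]))
    m=(L>57)&(L<70)&(abs(X[...,0]-507)<25)&(abs(X[...,1]-341)<25);q=X[m]
    if len(q)>5:print("button",len(q),q.mean(0),rect(q),np.median(q[:,2]))
np.savez("v2.npz",a=a,d=d,b=b,e=e)
cv2.imwrite("pics/c6.png",np.hstack([cv2.resize(a,(400,300)),cv2.resize(b[140:260,60:220],(400,300))]))
for p,t in(([507,341,260],-20),([507,341,150],0),([507,341,70],0)):print(row(p,1.6,t,s,False))
E
```

```text
28.45 [-0.517  0.797  0.258  1.324 -0.326  1.65  -1.744] [-0.388  0.033 -0.575] [568.117 221.782 160.638]
tub 4416 (array([512.136, 220.535]), array([81.673, 56.246]), 1.5268518924713135) 109.47472027757497
button 522 [511.436 340.     60.93 ] (array([509.163, 341.303]), array([27.106, 26.213]), -59.34950828552246) 61.314484921671564
tub 838 (array([510.231, 220.049]), array([79.574, 56.171]), 1.497318983078003) 109.25346093420251
button 93 [507.066 339.364  61.689] (array([507.443, 339.073]), array([25.194, 23.336]), 1.0451921224594116) 61.489015994655574
[-0.104 -0.121 -0.048  0.001  0.263 -0.001]
[-0.041 -0.121  0.042  0.001  0.613 -0.001]
[ 0.005 -0.121  0.107  0.001  0.613 -0.001]
```

View pics/c6.png

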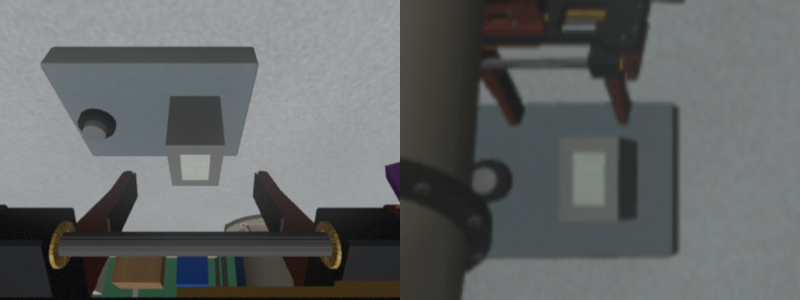

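The left wrist view shows the tub standing mouth down on the extractor at about (195,140), label up, with its sides parallel to the extractor's. The button at (97,125) is untouched. The top view on the right agrees.

```bash
python3 - <<'E'
from h import *
f=np.load("v2.npz");s=state();g=np.load("v0.npz")
for X in(cloud(f["d"],"wrist",s),cloud(g["d"],"top")):
    r=np.hypot(X[...,0]-507.5,X[...,1]-341)
    for k in range(0,34,3):
        q=X[(r>=k)&(r<k+3)][:,2];print(k,len(q),np.nanpercentile(q,[10,50,90]) if len(q) else 0)
E
```

```text
0 26 [60.653 61.122 61.709]
3 61 [60.554 61.106 61.849]
6 111 [60.38  61.132 61.685]
9 146 [60.276 61.034 61.673]
12 374 [51.218 56.148 60.458]
15 162 [50.469 51.154 51.698]
18 305 [40.56  50.699 51.548]
21 558 [38.971 43.811 50.092]
24 247 [38.483 39.145 39.743]
27 297 [38.545 39.134 39.849]
30 365 [38.537 39.157 39.863]
33 386 [38.489 39.094 39.711]
0 5 [61.461 61.922 64.55 ]
3 15 [59.885 61.115 62.877]
6 19 [59.731 61.701 63.121]
9 33 [59.356 61.187 63.344]
12 45 [50.973 57.687 62.024]
15 40 [50.174 51.823 53.712]
18 68 [46.035 50.469 53.028]
21 65 [38.706 41.512 50.748]
24 60 [38.059 39.749 41.964]
27 76 [37.268 39.588 41.629]
30 91 [37.738 39.533 41.596]
33 88 [37.359 39.291 41.741]
```

Request:
arm_command(plan="-0.04 -0.03 -0.035 0 0 0;-0.08 -0.07 -0.048 0 0.1 0;-0.104 -0.121 -0.048 0 0.263 0;-0.09 -0.121 -0.03 0 0.4 0;-0.07 -0.121 0 0 0.613 0;-0.041 -0.121 0.042 0 0.613 0;-0.041 -0.121 0.042 0 0.613 0;-0.041 -0.121 0.042 0 0.613 0;-0.041 -0.121 0.042 0 0.613 0;-0.041 -0.121 0.042 0 0.613 0", fingers=0)

```text
t: 29.8
tool_pos: [509.0, 341.3, 151.6]
ee_rot: [-0.0, 1.0, 0.013, 0.002]
contact_force: [1.0, 0.3, 0.2]
grip_width: 0.9
```

Request:
arm_command(plan="-0.001 0 0.04 0 0 0;-0.001 0 0.07 0 0 0;-0.001 0 0.084 0 0 0;-0.001 0 0.087 0 0 0;-0.001 0 0.087 0 0 0;-0.001 0 0.087 0 0 0")

```text
t: 30.55
tool_pos: [507.6, 341.6, 64.5]
ee_rot: [-0.0, 1.0, 0.014, 0.001]
contact_force: [0.4, 0.6, 0.3]
grip_width: 0.3
```

Request:
arm_command(plan="0 0 0.002 0 0 0;0 0 0.004 0 0 0;0 0 0.006 0 0 0;0 0 0.008 0 0 0;0 0 0.009 0 0 0;0 0 0.009 0 0 0")

```text
t: 31.3
tool_pos: [507.5, 341.6, 56.2]
ee_rot: [-0.0, 1.0, 0.014, 0.001]
contact_force: [-3.6, -2.2, 17.0]
grip_width: 0.3
```

Request:
arm_command(plan="0 0 0.0005 0 0 0;0 0 0.0005 0 0 0;0 0 0.0005 0 0 0")

```text
t: 31.68
tool_pos: [507.5, 341.6, 56.1]
ee_rot: [-0.0, 1.0, 0.014, 0.001]
contact_force: [-4.3, -2.3, 21.3]
grip_width: 0.3
```

Request:
arm_command(plan="0 0 -0.005 0 0 0;0 0 -0.012 0 0 0;0 0 -0.05 0 0 0;0 0 -0.11 0 0 0;0 0 -0.17 0 0 0;0 0.06 -0.17 0 0 0;0 0.06 -0.17 0 0 0;0 0.06 -0.17 0 0 0")

```text
t: 32.67
tool_pos: [507.6, 281.1, 223.3]
ee_rot: [0.001, 1.0, 0.014, -0.0]
contact_force: [-0.1, 1.0, -0.7]
grip_width: 0.7
```

```bash
python3 - <<'E'
from h import *
f=np.load("v0.npz")
s=state();print(s["t"],s["contact_force"],s["tool_pos"])
a,d=camera("wrist");P=cloud(d,"wrist",s);b,e=camera("scene");Q=cloud(e,"scene");c,h=camera("top");T=cloud(h,"top")
for X in(P,Q,T):
    L=X[...,2];m=(L>100)&(L<120)&(abs(X[...,0]-511)<55)&(abs(X[...,1]-221)<40);q=X[m];print("tub",len(q),rect(q) if len(q)>5 else 0)
    m=(L>54)&(L<70)&(np.hypot(X[...,0]-507.5,X[...,1]-341)<11);q=X[m];print("button",len(q),np.median(q[:,2]) if len(q) else 0)
cv2.imwrite("pics/c7.png",np.hstack([cv2.resize(a,(400,300)),cv2.resize(b,(400,300))]))
E
```

```text
32.675 [-0.086  0.965 -0.733] [507.565 281.131 223.313]
tub 5007 (array([511.331, 220.517]), array([80.291, 56.399]), 1.549676537513733)
button 306 61.733599754802384
tub 457 (array([510.792, 219.619]), array([84.64, 56.05]), 1.8594290018081665)
button 34 64.04716968020955
tub 825 (array([510.138, 220.238]), array([79.472, 56.456]), 1.5370221138000488)
button 0 0
```

View pics/c7.png

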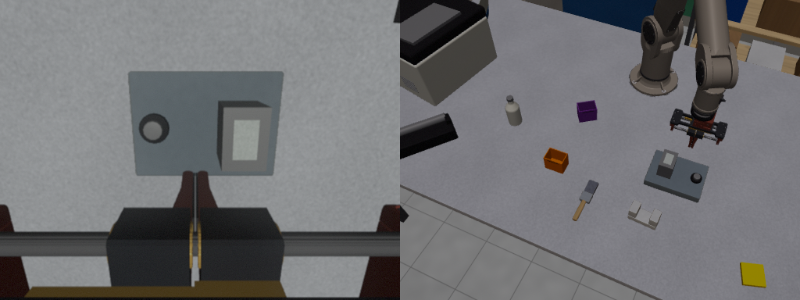

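The wrist view on the left shows the tub mouth down over the grille at about (245,137) and the button back up at (152,128). The scene view on the right shows the bottle, brush, foam and decoys where they started. The robot touches nothing.

```bash
python3 -c "
from workcell import *
print(hand_in())"
```

```text
the job is handed in; nothing more can be done
None
```

The tub is mouth down over the grille, the start button has been pressed fully and is up again, and I handed the job in at about 33 s of the 72 s allowed.

**Turning the tub:** I gripped it across its 56 mm width and carried it to clear bench. Then I turned it in the air in two 90° steps, laying it on its side once to regrip. I lowered it slowly onto the extractor and felt about 4 N at contact before letting go.

**Placing:** The last views put the tub's centre at about (510–511, 220–220.5) mm. My grille measurements ranged over (510–512, 221–222) mm, so it sits about 1–1.5 mm off along y. Its long sides are within about 0.4° of the extractor's.

**Button:** After the tub was in place I pressed until the button stopped at 56.1 mm. The force then rose from 17 to 21 N with no more travel, so I take it as fully down. Afterwards its top was back at 61.7 mm, the same height as before the press.

**Disagreements and limits:**
- **Camera offset:** The top and wrist cameras differ by 1–2 mm, which is within the stated calibration.
- **Scene camera:** It read the button top at about 64 mm, where the others read 61–62 mm. I put that down to its coarse view.
- **Top camera:** It could not see the button in the final check.
- **Bystanders:** I checked the bottle, brush and foam by eye only; they look unmoved.

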